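# Clear the caramel out of the slotted guide board

### The arm

A 6-joint arm with a two-finger parallel gripper is mounted at the origin on the work surface. World frame = base frame: x ahead of the robot, y to its left, z up, the work surface at z = 0. Lengths are in m, angles in rad, forces in N, time in s.
With the tool pointing down it reaches from about 0.225 to 0.875 m from the base axis. Payload 3.4 kg.
Tool frame: the origin (TCP) lies at the very end of the fingers, on their centre line; the grasp point (between the pads) lies behind it (manip.tcp_to_grasp is the z of the grasp point in the tool frame, in m); z points along the fingers, y is the direction in which the jaws open and shut (so a half turn about z gives the same grasp; the last joint's range is limited). The gripper opens to 85 mm and grips with 20 to 120 N. Pads are 22 mm wide; open, the fingers measure 114 mm over their backs; the gripper's body (76 mm by 85 mm) begins 54 mm behind the grasp point. The pads swing forward as they close: fully open they stand 13 mm farther back than shut.
Start: joints at [1.127, 0.276, 1.505, -0, 1.361, -0.121], TCP at [0.182, 0.545, 0.231] pointing down, gripper open.
Joint ranges: [-2.89, 2.89], [-0.75, 2.08], [0.22, 2.7], [-1.18, 4.32], [0.11, 2.71], [-2.7, 2.7]. Speed limits (rad/s): [2.57, 2.57, 3.14, 3.14, 3.14, 3.14].

### API

Orientations are given as a unit quaternion [w, x, y, z].
In Python, from rig import manip, eyes gives the robot as it stands.
- The arm moves only by the tool servo_tool, never from a script. Its argument "increments" is a list of rows, each an object with "slide": the shift along the tool's x, y, z in m, a list of three; "spin": the turn about the tool's z in degrees. A call has 1 to 8 rows; each row shifts and turns the commanded pose from where the row before left it, along the tool's axes as they then stand; what a row does not reach is not made up. A row lasts 1/10 s, in which the tool goes at most 50 mm and 8.59 degrees, less where a joint would pass 70% of its speed; a pose out of reach is approached as far as the arm can. A call is refused whole if a number of a shift passes 0.05 or a number of a turn 8.59, either way. A call with a gripper value outside its range is refused whole. "hand" is the opening, from 0 (shut) to 1 (fully open), set as the call begins (left out, the last holds). The fingers move at their own pace and stop on an object; "newtons" is the grip in N (left out, the last holds). Time passes only in rows, so rows that do not move let the fingers close. It gives the time, the measured TCP pose, the force and the opening at its end, in the units of the state.
- manip.get_state(): the state, without advancing time (a new reading comes with each control period).
- eyes.get_image(name): name is "scene" or "top" or "wrist"; returns the picture (420x560x3 uint8, blue, green, red); there is no depth.
- eyes.calibration(name): a dict with "fx", "fy", "cx", "cy" (pixels), "rvec" (rotation vector, rad) and "tvec" (3), from world to camera coordinates, as OpenCV has them; the wrist camera has in their place "hand_eye" (4x4, takes a point from camera to tool coordinates, whose origin is the TCP and whose axes are the flange's). Camera axes: x right, y down, z forward; pixel columns grow to the right and rows downward; lengths in m; the calibration is good to about 2 mm. A picture is of the moment at which its call begins: read the wrist's pose just before it. calibration takes no time and is no camera call.
- manip.sign_off(): hands the job in, once; it reports no verdict.
The state is a dict: "clock": time; "qpos": joint angles; "qd": joint speeds; "effort": joint torques, N m; "position": TCP position; "ee_rot": TCP orientation; "contact_force": force on the tool from outside, world axes, zero at the start; "moment": the same for the moment, N m; "width": finger opening in m.
Only numpy, scipy, OpenCV 4.12 (cv2) and the standard library are available. Lean on these libraries where they do the work, as an engineer would, in place of code of your own. Each camera call takes 0.05 s, during which the arm holds its last target.

### The job

Three lumps of hard caramel are lodged in the T-slot of the white guide board. Take the red-handled scraper from its rest, put its tongue down into the slot behind the lumps and push them along and out of the open end so that all three drop into the blue tray; then put the scraper back upright in its rest. Do not touch the lumps with the gripper, and leave the other things on the bench where they are.

Things in the scene. Friction and masses are not known exactly. Their poses are not given: they have to be found in the camera images.
- board: Fixed white guide board, 120 (x) x 240 (y) mm, top face 89 mm above its origin (on the bench under its centre). A T-slot runs along its y axis at x = 0: mouth in the top face 19 mm wide, 8 mm deep; below it an undercut 35 mm wide, 16 mm high; slot floor 65 mm above the origin.
- slot_closed (a point): Middle of the slot floor at the closed end (board y = -108 mm; solid beyond). The first 48 mm of slot from here towards the open end are always empty at the start.
- slot_open (a point): Middle of the slot floor at the open end (board y = +120 mm), over the blue tray.
- tray: Fixed blue catch tray, open on top, 160 (x) x 130 (y) x 36 mm high, walls and floor 4 mm, below the board's open end; origin under its centre on the bench, axes parallel to the board's; its centre lies 175 mm along +y from the board's origin.
- lump0_center (a point): Centre of the orange-brown caramel lump nearest the closed end, 24 x 22 x 11 mm, about 20 g; too wide to come up through the slot's mouth.
- lump1_center (a point): Centre of the middle caramel lump, 25 x 21 x 11 mm, about 20 g.
- lump2_center (a point): Centre of the caramel lump nearest the open end, 22 x 23 x 12 mm, about 20 g.
- scraper_grip (a point): Loose scraper, about 0.2 kg; this point is the centre of its red upright handle, 36 (x) x 24 (y) x 60 mm tall; take it from above, fingers closing along y. z up; a half turn about z changes nothing. Below the handle: steel flange 48 (x) x 40 (y) x 6 mm, underside 36 mm below this point; then a tongue 12 x 12 mm, 22 mm long.
- scraper_tip (a point): Centre of the lower end of the scraper's tongue, 58 mm below scraper_grip. With the flange resting on the board's top it is 2 mm above the slot floor.
- scraper: The whole scraper; its origin is the lower end of the tongue.
- rest: Fixed dark steel rest, 70 (x) x 90 (y) mm, origin on the bench under its centre: two rails, tops 34 mm above the origin, between them a channel 22 mm wide, 30 mm deep along y, open at both ends. The scraper stands in it upright, tongue in the channel, flange on the rails, handle centre 70 mm above the bench, axes parallel to the rest's; any yaw will do on return.
- nut_tub: Bystander: loose grey open tub with nuts, 75 x 90 x 45 mm, origin under its centre. It and the rest stand side by side on the bench to the closed-end side of the board, either one nearer the robot.
- caramel_bar: Bystander: loose metal bar, 300 x 14 x 14 mm, lying on the bench.
- caramel_bar2: Bystander: a second such bar beside it.
- lump0: The same caramel lump as lump0_center; origin under its centre.
- lump1: The same caramel lump as lump1_center; origin under its centre.
- lump2: The same caramel lump as lump2_center; origin under its centre.

How it is judged:
On the way, in this order (a step that is already met when the one before it is completed fails the run):
1. the scraper's tongue is down in the board's slot (x of scraper_tip in the frame of board between -0.012 and 0.012 m and y of scraper_tip in the frame of board between -0.112 and 0.12 m and z of scraper_tip in the frame of board between 0.061 and 0.077 m), for 0.1 s.
2. all three lumps have dropped into the tray (x of lump0_center in the frame of tray between -0.08 and 0.08 m and y of lump0_center in the frame of tray between -0.065 and 0.065 m and z of lump0_center in the frame of tray between 0 and 0.05 m and x of lump1_center in the frame of tray between -0.08 and 0.08 m and y of lump1_center in the frame of tray between -0.065 and 0.065 m and z of lump1_center in the frame of tray between 0 and 0.05 m and x of lump2_center in the frame of tray between -0.08 and 0.08 m and y of lump2_center in the frame of tray between -0.065 and 0.065 m and z of lump2_center in the frame of tray between 0 and 0.05 m), for 0.2 s.
At the end, for the whole second after the job is handed in: All three lumps at rest in the blue tray (centres inside its outline, under 50 mm high); the scraper at rest in its rest, upright within 0.15 rad, handle centre within 12 mm of the channel line, within 45 mm of its middle, 62 to 77 mm above the bench (all of step 2 and x of scraper_grip in the frame of rest between -0.012 and 0.012 m and y of scraper_grip in the frame of rest between -0.045 and 0.045 m and z of scraper_grip in the frame of rest between 0.062 and 0.077 m and angle between scraper_grip's own z axis and vertical below 0.15 rad and linear speed of each of scraper, lump0, lump1, lump2 below 0.02 m/s); the robot touches nothing.
It fails at once if the gripper touches a lump (contact force between the fingers and lump0 above 1 N or contact force between the fingers and lump1 above 1 N or contact force between the fingers and lump2 above 1 N).
It fails at once if a bystander is displaced by more than 30 mm (distance of any of nut_tub, caramel_bar, caramel_bar2 from where it was at the start of the episode above 0.03 m).
It also fails if it takes over 59 s, if anything falls off the work surface, if the arm or the gripper's body presses on something with over 40 N, if the wrist force passes 120 N, or if a joint passes its speed limit or range.

## Working session

There is one attempt and no reset: what is moved stays moved. The work goes in short steps, Python scripts to look and compute and a tool call to move; the robot and the scene stay as the last step left them, time stands still between calls to the robot, and variables do not carry over. Pictures are saved under pics/ and viewed, and the job is handed in when it is done.

Besides the shell and the picture viewer there is one more tool, called as name(argument=value, ...), one argument or row to a line, values as JSON. servo_tool: Moves the arm, as the interface text tells. Its arguments: {"type":"object","properties":{"increments":{"type":"array","items":{"type":"object","properties":{"slide":{"type":"array","items":{"type":"number"}},"spin":{"type":"number"}}}},"hand":{"type":"number"},"newtons":{"type":"number"}},"required":["increments"]}

```bash
mkdir -p pics; ls
python3 - <<'E'
from rig import manip, eyes
import cv2
print(manip.get_state(), manip.tcp_to_grasp)
for n in("scene","top"):
    cv2.imwrite(f"pics/{n}0.png",eyes.get_image(n)); print(n,eyes.calibration(n))
print(eyes.calibration("wrist"))
E
```

```text
pics
{'clock': 0.0, 'qpos': array([ 1.12701084e+00,  2.76587816e-01,  1.50616616e+00, -1.63905852e-05,
        1.36069657e+00, -1.20998691e-01]), 'qd': array([1.54590792e-04, 2.92499372e-04, 1.24165137e-04, 4.50374154e-05,
       1.20401879e-03, 1.76110878e-03]), 'effort': array([-9.93009417e-04, -4.16768432e+01, -2.45803571e+01, -3.61144857e-04,
        1.09012806e-02, -2.87119704e-06]), 'position': array([0.18217011, 0.54480443, 0.23043065]), 'ee_rot': array([-2.51157968e-04,  1.60691889e-01,  9.87004181e-01, -8.94384027e-04]), 'contact_force': array([ 0.523227  , -0.74435197, -0.22833895]), 'moment': array([0.05971781, 0.02172144, 0.08417977]), 'width': 0.0853639710295618} -0.0187
scene {'fx': 405.6317959497581, 'fy': 405.6317959497581, 'cx': 278.03361752985757, 'cy': 208.3139225690121, 'rvec': array([ 2.32714378,  0.57510758, -0.24881064]), 'tvec': array([-0.48641432, -0.05640967,  1.04703384])}
top {'fx': 538.710707618271, 'fy': 538.710707618271, 'cx': 279.373521995963, 'cy': 207.1268065834356, 'rvec': array([ 2.11493745, -2.14349156,  0.19305454]), 'tvec': array([0.05822931, 0.54460004, 1.43551337])}
{'fx': 317.9372680058951, 'fy': 317.9372680058951, 'cx': 283.8668155874661, 'cy': 211.6349116136683, 'hand_eye': array([[ 9.90596648e-05, -9.45726759e-01, -3.24962901e-01,
         8.26689981e-02],
       [ 9.99999784e-01, -1.17219824e-04,  6.45973947e-04,
        -2.10304555e-04],
       [-6.49006942e-04, -3.24962895e-01,  9.45726544e-01,
        -1.42798246e-01],
       [ 0.00000000e+00,  0.00000000e+00,  0.00000000e+00,
         1.00000000e+00]])}
```

View pics/scene0.png

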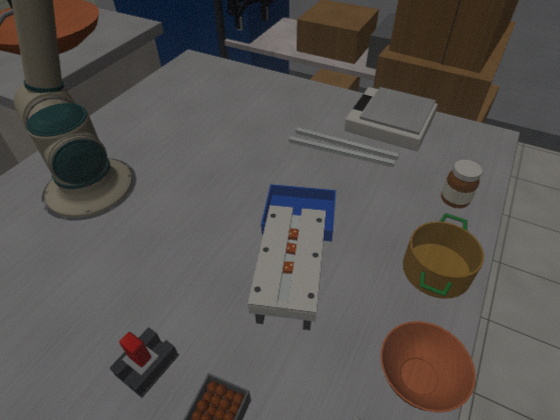

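View pics/top0.png

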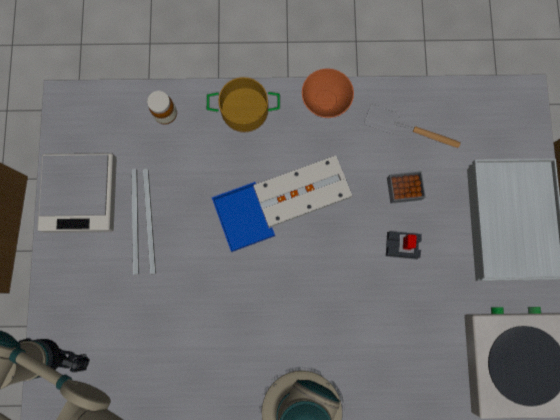

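Run:
```python
import cv2
t=cv2.imread("pics/top0.png")
cv2.imwrite("pics/top0b.png",cv2.resize(t[140:260,205:365],None,fx=5,fy=5,interpolation=cv2.INTER_CUBIC))
cv2.imwrite("pics/top0r.png",cv2.resize(t[165:265,375:435],None,fx=6,fy=6,interpolation=cv2.INTER_CUBIC))
```

```text
(no output)
```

View pics/top0b.png

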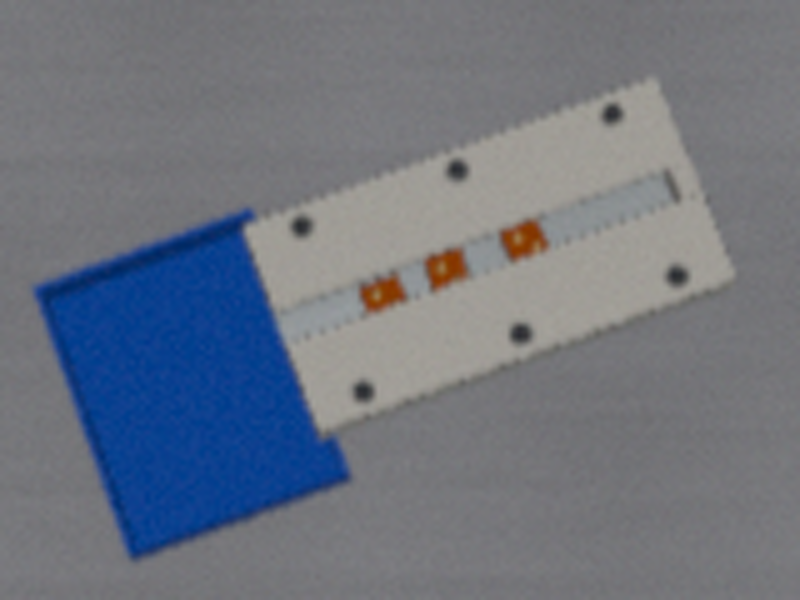

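View pics/top0r.png

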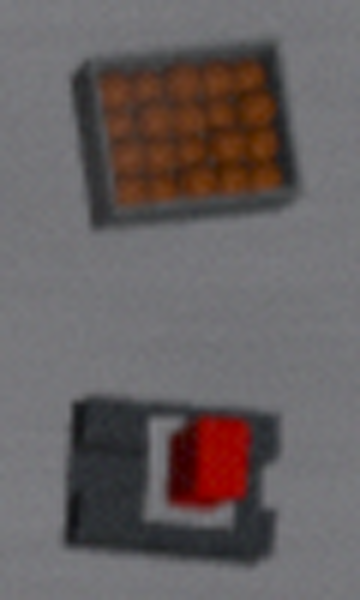

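```bash
cat > h.py <<'E'
import numpy as np, cv2
from rig import manip, eyes
from scipy.spatial.transform import Rotation as R
def K(c): return np.array([[c['fx'],0,c['cx']],[0,c['fy'],c['cy']],[0,0,1]])
def ray(name,st=None):
    c=eyes.calibration(name)
    if name=="wrist":
        q=st['ee_rot']; Rt=R.from_quat([q[1],q[2],q[3],q[0]]).as_matrix()
        H=c['hand_eye']; return K(c), Rt@H[:3,:3], Rt@H[:3,3]+st['position']
    Rm=cv2.Rodrigues(c['rvec'])[0]; return K(c), Rm.T, -Rm.T@c['tvec']
def onz(cam,uv,z):
    k,Rw,o=cam; d=Rw@np.linalg.solve(k,[uv[0],uv[1],1]); return o+d*(z-o[2])/d[2]
def proj(cam,P):
    k,Rw,o=cam; p=k@(Rw.T@(np.asarray(P)-o)); return p[:2]/p[2]
E
python3 - <<'E'
from h import *
np.set_printoptions(precision=4,suppress=True)
c=ray("top")
b=[onz(c,(205+u/5,140+v/5),.089)[:2] for u,v in [(245,225),(657,80),(735,275),(320,438)]]
b=np.array(b);print(b,b.mean(0)); print([np.linalg.norm(b[i]-b[i-1]) for i in range(4)])
d=b[0]+b[3]-b[1]-b[2];print("board +y dir deg",np.degrees(np.arctan2(d[1],d[0])))
for u,v in [(525,240),(447,268),(383,293)]: 
    p=onz(c,(205+u/5,140+v/5),.077)[:2]; print("lump",p, (p-b.mean(0))@d/np.linalg.norm(d))
r=np.array([onz(c,(375+u/6,165+v/6),.034)[:2] for u,v in [(85,400),(280,412),(270,560),(70,545)]])
print(r,r.mean(0),[np.linalg.norm(r[i]-r[i-1]) for i in range(4)]);d=r[0]+r[3]-r[1]-r[2];print(np.degrees(np.arctan2(d[1],d[0])))
print("grip",onz(c,(375+223/6,165+457/6),.1))
for u,v in [(85,60),(280,40),(300,190),(95,225)]:print("tub",onz(c,(375+u/6,165+v/6),.045))
E
```

```text
[[ 0.5996  0.1187]
 [ 0.6776 -0.1063]
 [ 0.5686 -0.1447]
 [ 0.4831  0.0794]] [ 0.5822 -0.0132]
[np.float64(0.12300430687670424), np.float64(0.23812187536687177), np.float64(0.11557238418682234), np.float64(0.23992735233978532)]
board +y dir deg 109.99994459560254
lump [ 0.592 -0.033] -0.021872824599782348
lump [0.577  0.0097] 0.02337841723397774
lump [0.5636 0.0447] 0.06077546835340166
[[ 0.4751 -0.2513]
 [ 0.4684 -0.3407]
 [ 0.4005 -0.332 ]
 [ 0.4085 -0.2411]] [ 0.4381 -0.2913] [np.float64(0.06734674766020743), np.float64(0.08966766169706401), np.float64(0.0684315565914027), np.float64(0.09126344209850142)]
85.30273428903637
grip [ 0.4405 -0.2967  0.1   ]
tub [ 0.6331 -0.2569  0.045 ]
tub [ 0.6414 -0.3483  0.045 ]
tub [ 0.5701 -0.3532  0.045 ]
tub [ 0.5549 -0.2576  0.045 ]
```

```bash
cat >> h.py <<'E'
def plan(target,yaw_y,n=None,st=None):
    """target TCP xyz, world yaw (deg) of tool y; prints rows"""
    st=st or manip.get_state()
    p=st['position'];q=st['ee_rot'];Rt=R.from_quat([q[1],q[2],q[3],q[0]]).as_matrix()
    y0=np.degrees(np.arctan2(Rt[1,1],Rt[0,1]))
    dy=yaw_y-y0
    D=np.asarray(target)-p
    m=int(max(np.ceil(np.linalg.norm(D)/.048),np.ceil(abs(dy)/8.4),1)) if n is None else n
    print("yaw",round(y0,2),"pos",p.round(4),"z-tilt",Rt[:,2].round(4),"D",D.round(4),"dyaw",round(dy,2),"rows",m)
    for i in range(m):
        a=np.radians(y0+dy*i/m); Y=np.array([np.cos(a),np.sin(a)]);X=np.array([-np.sin(a),np.cos(a)]) # x=y+90
        d=D/m
        print('{"slide":[%.4f,%.4f,%.4f],"spin":%.2f},'%(d[:2]@X,d[:2]@Y,-d[2],-dy/m),end="" if (i+1)%8 else "\n")
    print()
E
python3 -c "
from h import *
plan([.59,-.01,.27],-70)"
```

```text
yaw 71.51 pos [0.1822 0.5449 0.2305] z-tilt [-7.0e-04 -1.5e-03 -1.0e+00] D [ 0.4078 -0.5549  0.0395] dyaw -141.51 rows 17
{"slide":[-0.0331,-0.0233,-0.0023],"spin":8.32},{"slide":[-0.0361,-0.0183,-0.0023],"spin":8.32},{"slide":[-0.0384,-0.0129,-0.0023],"spin":8.32},{"slide":[-0.0399,-0.0072,-0.0023],"spin":8.32},{"slide":[-0.0405,-0.0013,-0.0023],"spin":8.32},{"slide":[-0.0403,0.0045,-0.0023],"spin":8.32},{"slide":[-0.0392,0.0103,-0.0023],"spin":8.32},{"slide":[-0.0373,0.0159,-0.0023],"spin":8.32},
{"slide":[-0.0346,0.0211,-0.0023],"spin":8.32},{"slide":[-0.0312,0.0259,-0.0023],"spin":8.32},{"slide":[-0.0271,0.0301,-0.0023],"spin":8.32},{"slide":[-0.0224,0.0337,-0.0023],"spin":8.32},{"slide":[-0.0173,0.0366,-0.0023],"spin":8.32},{"slide":[-0.0118,0.0387,-0.0023],"spin":8.32},{"slide":[-0.0061,0.0400,-0.0023],"spin":8.32},{"slide":[-0.0002,0.0405,-0.0023],"spin":8.32},
{"slide":[0.0056,0.0401,-0.0023],"spin":8.32},
```

servo_tool(
  increments=[
    {"slide":[-0.033,-0.023,-0.002],"spin":8.3},
    {"slide":[-0.036,-0.018,-0.002],"spin":8.3},
    {"slide":[-0.038,-0.013,-0.002],"spin":8.3},
    {"slide":[-0.04,-0.007,-0.003],"spin":8.3},
    {"slide":[-0.04,-0.001,-0.002],"spin":8.3},
    {"slide":[-0.04,0.004,-0.003],"spin":8.3},
    {"slide":[-0.039,0.01,-0.002],"spin":8.3},
    {"slide":[-0.037,0.016,-0.003],"spin":8.3},
  ],
)

```text
clock: 0.9
position: [0.374, 0.2846, 0.25]
ee_rot: [-0.0, 0.677, 0.736, -0.0]
contact_force: [0.6, 0.1, -0.0]
width: 0.0857
```

servo_tool(
  increments=[
    {"slide":[-0.035,0.021,-0.002],"spin":8.3},
    {"slide":[-0.031,0.026,-0.003],"spin":8.3},
    {"slide":[-0.027,0.03,-0.002],"spin":8.3},
    {"slide":[-0.022,0.034,-0.003],"spin":8.3},
    {"slide":[-0.017,0.037,-0.002],"spin":8.3},
    {"slide":[-0.012,0.039,-0.002],"spin":8.3},
    {"slide":[-0.006,0.04,-0.002],"spin":8.3},
    {"slide":[0,0.04,-0.002],"spin":8.3},
  ],
)

```text
clock: 1.7
position: [0.5682, 0.0251, 0.2679]
ee_rot: [-0.0, 0.97, 0.245, -0.0]
contact_force: [0.4, 0.9, 0.1]
width: 0.085
```

servo_tool(
  increments=[
    {"slide":[0.006,0.04,-0.002],"spin":8.3},
    {"slide":[0,0,0],"spin":0},
    {"slide":[0,0,0],"spin":0},
  ],
)

```text
clock: 2.0
position: [0.592, -0.0062, 0.2693]
ee_rot: [-0.001, 0.984, 0.177, -0.001]
contact_force: [0.2, -0.4, -0.0]
width: 0.0856
```

```bash
python3 -c "
from h import *
import pickle
st=manip.get_state(); im=eyes.get_image('wrist'); cv2.imwrite('pics/w1.png',im); pickle.dump(st,open('w1.pkl','wb'))
print(st['qpos'],st['qd'].round(3),st['clock'])
plan([.59,-.01,.27],-70)
plan([.4405,-.297,.2],-94.7)"
```

```text
[-1.28295332e-01  2.85050791e-01  1.39819612e+00  6.08529398e-04
  1.46052788e+00  1.08709582e+00] [ 0.031 -0.024  0.024  0.007  0.006 -0.   ] 2.0
yaw -69.57 pos [ 0.5915 -0.0053  0.2695] z-tilt [-0.0021  0.001  -1.    ] D [-0.0015 -0.0047  0.0005] dyaw -0.43 rows 1
{"slide":[-0.0030,0.0039,-0.0005],"spin":0.43},
yaw -69.57 pos [ 0.5915 -0.0053  0.2695] z-tilt [-0.0021  0.001  -1.    ] D [-0.151  -0.2917 -0.0695] dyaw -25.13 rows 7
{"slide":[-0.0348,0.0315,0.0099],"spin":3.59},{"slide":[-0.0327,0.0336,0.0099],"spin":3.59},{"slide":[-0.0305,0.0356,0.0099],"spin":3.59},{"slide":[-0.0283,0.0375,0.0099],"spin":3.59},{"slide":[-0.0259,0.0392,0.0099],"spin":3.59},{"slide":[-0.0233,0.0407,0.0099],"spin":3.59},{"slide":[-0.0208,0.0421,0.0099],"spin":3.59},
```

View pics/w1.png

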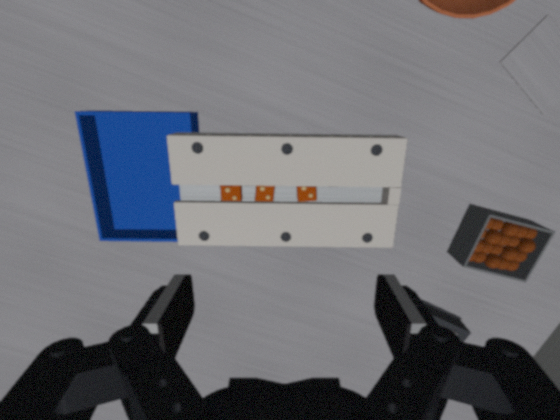

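```bash
python3 -c "
import cv2
t=cv2.imread('pics/w1.png')
cv2.imwrite('pics/w1a.png',cv2.resize(t[120:260,150:290],None,fx=5,fy=5,interpolation=cv2.INTER_CUBIC)[:600])
cv2.imwrite('pics/w1b.png',cv2.resize(t[125:255,280:420],None,fx=5,fy=5,interpolation=cv2.INTER_CUBIC)[:600])
cv2.imwrite('pics/w1a.png',cv2.resize(t[130:250,150:290],None,fx=5,fy=5,interpolation=cv2.INTER_CUBIC))
cv2.imwrite('pics/w1b.png',cv2.resize(t[130:250,280:420],None,fx=5,fy=5,interpolation=cv2.INTER_CUBIC))
"
```

```text
(no output)
```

View pics/w1a.png

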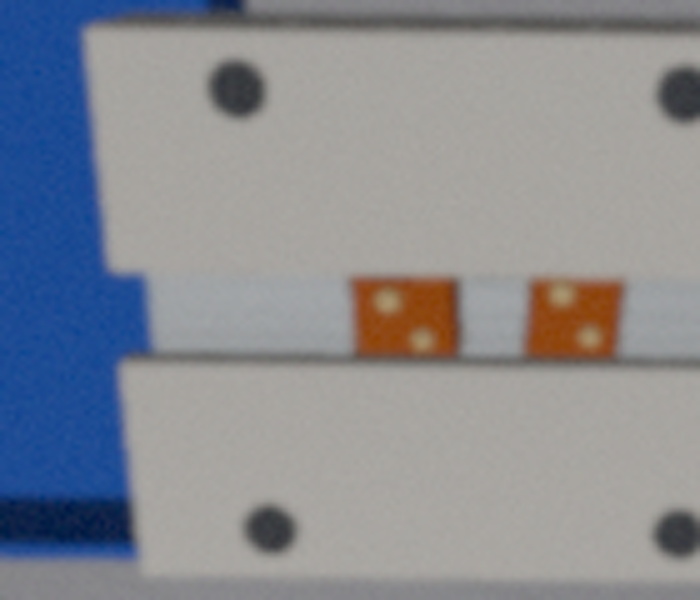

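View pics/w1b.png

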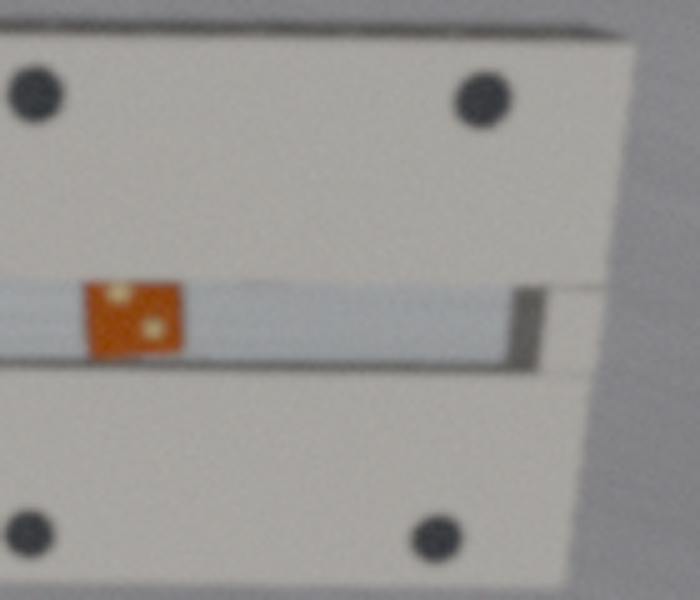

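Run:
```python
from h import *
import pickle
np.set_printoptions(precision=4,suppress=True)
c=ray("wrist",pickle.load(open('w1.pkl','rb')))
P=lambda *l:np.array([onz(c,p,.089)[:2] for p in l])
b=P((167.2,136),(406.6,139),(393.6,246.8),(178.6,245))
print(b,b.mean(0),[np.linalg.norm(b[i]-b[i-1]) for i in range(4)])
d=b[0]+b[3]-b[1]-b[2];print(np.degrees(np.arctan2(d[1],d[0])))
m=P((171.6,184.8),(389,187.4),(174.4,202.2),(388,204.2));print(m)
for a,e in((0,1),(2,3)):
    d=m[a]-m[e];print(np.degrees(np.arctan2(d[1],d[0])),np.linalg.norm(d))
cen=(m[0]+m[2])/2;ce=(m[1]+m[3])/2;d=cen-ce;print(cen,ce,np.degrees(np.arctan2(d[1],d[0])),np.linalg.norm(m[0]-m[2]))
u=d/np.linalg.norm(d); print("board centre from mouth", cen-u*.12, ce+u*.108)
f=onz(c,(280+183/5,130+315/5),.076)[:2];print("lump0 rear edge y",(f-ce)@u-.108)
```

```text
[[ 0.6015  0.1204]
 [ 0.6816 -0.1037]
 [ 0.5712 -0.145 ]
 [ 0.4897  0.0804]] [ 0.586 -0.012] [np.float64(0.11871372164579935), np.float64(0.23807240318757628), np.float64(0.11788113792448067), np.float64(0.23970767593546222)]
109.77071810719885
[[ 0.5543  0.1043]
 [ 0.6308 -0.1096]
 [ 0.5368  0.097 ]
 [ 0.6139 -0.1168]]
109.67804272259079 0.22719761773592884
109.82502484644134 0.22729580908708577
[0.5456 0.1007] [ 0.6224 -0.1132] 109.75154966195278 0.019025052003751666
board centre from mouth [ 0.5861 -0.0123] [ 0.5859 -0.0116]
lump0 rear edge y -0.03340799500555987
```

servo_tool(
  increments=[
    {"slide":[-0.035,0.032,0.01],"spin":3.6},
    {"slide":[-0.033,0.034,0.01],"spin":3.6},
    {"slide":[-0.03,0.036,0.01],"spin":3.6},
    {"slide":[-0.028,0.037,0.01],"spin":3.6},
    {"slide":[-0.026,0.039,0.01],"spin":3.6},
    {"slide":[-0.023,0.041,0.01],"spin":3.6},
    {"slide":[-0.021,0.042,0.01],"spin":3.6},
    {"slide":[0,0,0],"spin":0},
  ],
)

```text
clock: 2.85
position: [0.4382, -0.3005, 0.1991]
ee_rot: [0.0, 0.999, -0.044, -0.002]
contact_force: [0.1, 0.8, 0.7]
width: 0.0854
```

servo_tool(
  increments=[
    {"slide":[0,0,0],"spin":0},
    {"slide":[0,0,0],"spin":0},
  ],
)

```text
clock: 3.05
position: [0.4419, -0.2962, 0.2007]
ee_rot: [-0.0, 0.999, -0.041, 0.0]
contact_force: [0.2, 0.2, -0.5]
width: 0.0856
```

```bash
python3 -c "
from h import *
import pickle
st=manip.get_state(); im=eyes.get_image('wrist'); cv2.imwrite('pics/w2.png',im); pickle.dump(st,open('w2.pkl','wb'))
print(st['qpos'],st['qd'].round(3),st['clock'])
plan([.4405,-.297,.2],-94.7)"
```

```text
[-7.22055633e-01  2.30901303e-01  1.64637766e+00  1.11356184e-03
  1.26427605e+00  9.29966185e-01] [ 0.014  0.    -0.007 -0.005 -0.003  0.002] 3.05
yaw -94.64 pos [ 0.4421 -0.2961  0.2008] z-tilt [ 8.e-04  3.e-04 -1.e+00] D [-0.0016 -0.0009 -0.0008] dyaw -0.06 rows 1
{"slide":[-0.0016,0.0010,0.0008],"spin":0.06},
```

View pics/w2.png

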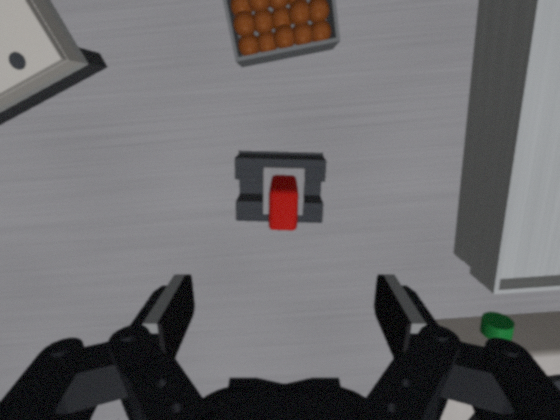

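```bash
python3 -c "
import cv2
t=cv2.imread('pics/w2.png')
cv2.imwrite('pics/w2a.png',cv2.resize(t[140:240,225:335],None,fx=6,fy=6,interpolation=cv2.INTER_CUBIC))
"
```

```text
(no output)
```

View pics/w2a.png

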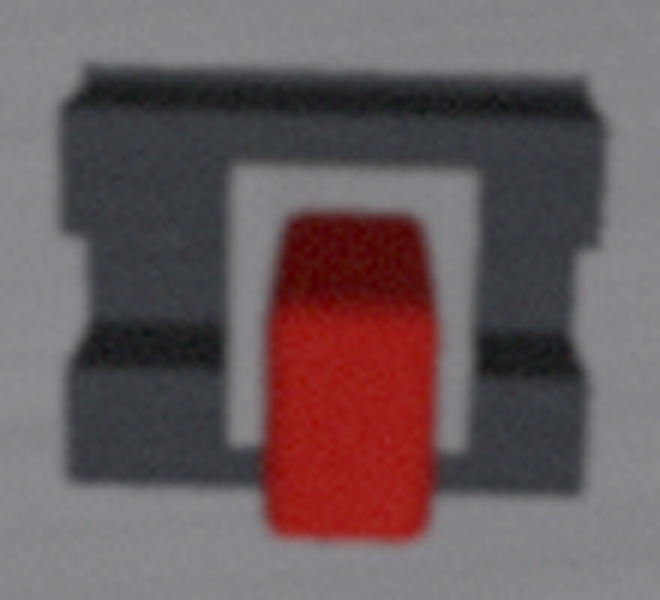

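Run:
```python
from h import *
import pickle
np.set_printoptions(precision=4,suppress=True)
c=ray("wrist",pickle.load(open('w2.pkl','rb')))
for n,z,l in(("handle",.1,[(272,308),(436,310),(432,537),(268,537)]),("flange",.04,[(230,165),(480,167),(468,452),(228,448)]),("rest",.034,[(62,105),(605,120),(583,493),(68,483)])):
    b=np.array([onz(c,(225+u/6,140+v/6),z)[:2] for u,v in l])
    d=b[0]+b[3]-b[1]-b[2]
    print(n,b.mean(0),[round(np.linalg.norm(b[i]-b[i-1]),4) for i in range(4)],np.degrees(np.arctan2(d[1],d[0])))
```

```text
handle [ 0.4438 -0.2964] [np.float64(0.0326), np.float64(0.0216), np.float64(0.0323), np.float64(0.0225)] 85.00090893306238
flange [ 0.4434 -0.2962] [np.float64(0.0481), np.float64(0.0401), np.float64(0.0485), np.float64(0.0405)] 84.61203296543206
rest [ 0.4429 -0.2925] [np.float64(0.0653), np.float64(0.0881), np.float64(0.0647), np.float64(0.0892)] 83.96693306801116
```

servo_tool(
  increments=[
    {"slide":[0.001,0,0.03],"spin":0.5},
    {"slide":[0,0,0.04],"spin":0},
    {"slide":[0,0,0.038],"spin":0},
    {"slide":[0,0,0.025],"spin":0},
    {"slide":[0,0,0.015],"spin":0},
    {"slide":[0,0,0],"spin":0},
  ],
)

```text
clock: 3.7
position: [0.442, -0.2952, 0.0505]
ee_rot: [-0.002, 0.999, -0.045, -0.002]
contact_force: [-0.6, -0.5, 0.2]
width: 0.0852
```

servo_tool(
  increments=[
    {"slide":[0,0,0],"spin":0},
    {"slide":[0,0,0],"spin":0},
    {"slide":[0,0,0],"spin":0},
    {"slide":[0,0,0],"spin":0},
    {"slide":[0,0,0],"spin":0},
    {"slide":[0,0,0],"spin":0},
  ],
  hand=0,
  newtons=80,
)

```text
clock: 4.3
position: [0.443, -0.2982, 0.0533]
ee_rot: [0.0, 0.999, -0.046, 0.001]
contact_force: [-0.3, 0.9, 6.7]
width: 0.0235
```

servo_tool(
  increments=[
    {"slide":[0,0,-0.02],"spin":0},
    {"slide":[0,0,-0.04],"spin":0},
    {"slide":[0,0,-0.04],"spin":0},
    {"slide":[0,0,-0.027],"spin":0},
    {"slide":[0,0,0],"spin":0},
    {"slide":[0,0,0],"spin":0},
  ],
)

```text
clock: 4.9
position: [0.442, -0.2978, 0.1789]
ee_rot: [-0.0, 0.999, -0.046, -0.0]
contact_force: [-0.8, -0.2, -2.1]
width: 0.0232
```

```bash
python3 -c "
from h import *
st=manip.get_state();print(st['width'],st['contact_force'])
plan([.6131,-.0873,.18],-70.24,8)"
```

```text
0.023218947611270357 [-0.84703093 -0.24115719 -2.07789864]
yaw -95.3 pos [ 0.442  -0.2978  0.1789] z-tilt [-2.e-04  1.e-04 -1.e+00] D [0.1711 0.2105 0.0011] dyaw 25.06 rows 8
{"slide":[0.0189,-0.0282,-0.0001],"spin":-3.13},{"slide":[0.0204,-0.0271,-0.0001],"spin":-3.13},{"slide":[0.0218,-0.0259,-0.0001],"spin":-3.13},{"slide":[0.0232,-0.0247,-0.0001],"spin":-3.13},{"slide":[0.0245,-0.0234,-0.0001],"spin":-3.13},{"slide":[0.0258,-0.0220,-0.0001],"spin":-3.13},{"slide":[0.0269,-0.0206,-0.0001],"spin":-3.13},{"slide":[0.0280,-0.0191,-0.0001],"spin":-3.13},
```

servo_tool(
  increments=[
    {"slide":[0.019,-0.028,0],"spin":-3.13},
    {"slide":[0.02,-0.027,0],"spin":-3.13},
    {"slide":[0.022,-0.026,0],"spin":-3.13},
    {"slide":[0.023,-0.025,0],"spin":-3.13},
    {"slide":[0.025,-0.023,0],"spin":-3.13},
    {"slide":[0.026,-0.022,0],"spin":-3.13},
    {"slide":[0.027,-0.021,0],"spin":-3.13},
    {"slide":[0.028,-0.019,0],"spin":-3.13},
  ],
)

```text
clock: 5.7
position: [0.613, -0.086, 0.1761]
ee_rot: [-0.001, 0.985, 0.173, -0.003]
contact_force: [0.8, 0.4, -1.8]
width: 0.0231
```

servo_tool(
  increments=[
    {"slide":[0,0,0],"spin":0},
    {"slide":[0,0,0.02],"spin":0},
    {"slide":[0,0,0.015],"spin":0},
    {"slide":[0,0,0],"spin":0},
    {"slide":[0,0,0],"spin":0},
    {"slide":[0,0,0],"spin":0},
  ],
)

```text
clock: 6.3
position: [0.614, -0.0879, 0.1444]
ee_rot: [0.0, 0.985, 0.171, 0.0]
contact_force: [0.3, 0.2, -1.8]
width: 0.023
```

```bash
python3 -c "
from h import *
import pickle
st=manip.get_state(); im=eyes.get_image('wrist'); cv2.imwrite('pics/w3.png',im); pickle.dump(st,open('w3.pkl','wb'))
cv2.imwrite('pics/w3a.png',cv2.resize(im[140:340,150:400],None,fx=3,fy=3,interpolation=cv2.INTER_CUBIC))
plan([.6131,-.0873,.11],-70.24)"
```

```text
yaw -70.28 pos [ 0.6142 -0.0879  0.1448] z-tilt [ 9.e-04 -2.e-04 -1.e+00] D [-0.0011  0.0006 -0.0348] dyaw 0.04 rows 1
{"slide":[-0.0008,-0.0009,0.0348],"spin":-0.04},
```

View pics/w3a.png

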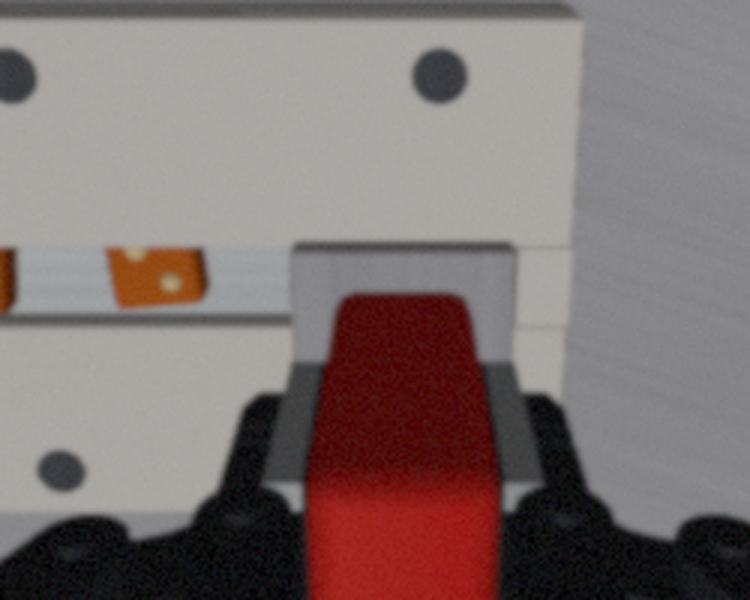

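Run:
```python
from h import *
import pickle
np.set_printoptions(precision=4,suppress=True)
st=pickle.load(open('w3.pkl','rb'));c=ray("wrist",st)
u=np.array([np.cos(np.radians(109.76)),np.sin(np.radians(109.76))]);x=np.array([u[1],-u[0]])
f=lambda p,z:(lambda w:np.array([(w-st['position'][:2])@x,(w-st['position'][:2])@u]))(onz(c,(150+p[0]/3,140+p[1]/3),z)[:2])
for p in[(60,247),(560,247),(60,325),(560,326)]:print("mouth rel tcp",f(p,.089))
for p in[(295,247),(515,250)]:print("flange",f(p,st['position'][2]-.0133))
print("lump0 rear",f((205,290),.076),"end",f((583,20),.089),f((565,400),.089))
print("handle top", f((308,487),st['position'][2]+.0467),f((500,487),st['position'][2]+.0467))
```

```text
mouth rel tcp [0.009  0.0751]
mouth rel tcp [ 0.0089 -0.0359]
mouth rel tcp [-0.0101  0.0773]
mouth rel tcp [-0.0104 -0.0369]
flange [0.0249 0.0179]
flange [ 0.0243 -0.0206]
lump0 rear [-0.007   0.0465] end [ 0.0587 -0.038 ] [-0.0295 -0.0391]
handle top [0.0173 0.0103] [ 0.0173 -0.0123]
```

servo_tool(
  increments=[
    {"slide":[-0.001,0,0.01],"spin":0},
    {"slide":[0,0,0.01],"spin":0},
    {"slide":[0,0,0.008],"spin":0},
    {"slide":[0,0,0.006],"spin":0},
    {"slide":[0,0,0],"spin":0},
    {"slide":[0,0,0],"spin":0},
  ],
)

```text
clock: 6.95
position: [0.613, -0.0878, 0.1101]
ee_rot: [-0.0, 0.985, 0.171, -0.0]
contact_force: [0.1, -0.6, -1.9]
width: 0.023
```

```bash
python3 -c "
from h import *
import pickle
st=manip.get_state(); im=eyes.get_image('wrist'); cv2.imwrite('pics/w4.png',im);print(st['position'],st['contact_force'],st['width'])
cv2.imwrite('pics/w4a.png',cv2.resize(im[140:340,150:400],None,fx=3,fy=3,interpolation=cv2.INTER_CUBIC))
"
```

```text
[ 0.61299362 -0.08777192  0.11011751] [ 0.05625304 -0.59157544 -1.90988081] 0.02301430378470819
```

View pics/w4a.png

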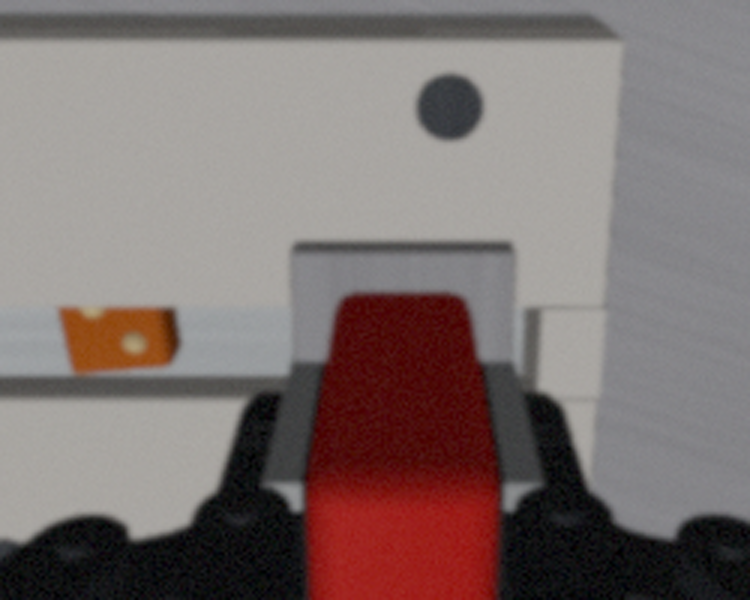

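servo_tool(
  increments=[
    {"slide":[0,-0.01,0.001],"spin":0},
    {"slide":[0,-0.015,0],"spin":0},
    {"slide":[0,-0.015,0],"spin":0},
    {"slide":[0,-0.015,0],"spin":0},
    {"slide":[0,-0.015,0],"spin":0},
    {"slide":[0,0,0],"spin":0},
  ],
)

```text
clock: 7.6
position: [0.588, -0.0193, 0.1094]
ee_rot: [-0.001, 0.985, 0.173, -0.0]
contact_force: [0.1, -0.3, -1.5]
width: 0.0233
```

```bash
cat > bl.py <<'E'
from h import *
st=manip.get_state();u=np.array([np.cos(np.radians(109.76)),np.sin(np.radians(109.76))]);x=np.array([u[1],-u[0]])
w=st['position'][:2]-[.586,-.012];print("board x,y of tcp",w@x,w@u,st['position'],st['contact_force'],st['moment'],st['width'],st['qpos'],st['clock'])
import sys
im=eyes.get_image('wrist');cv2.imwrite(sys.argv[1],cv2.resize(im[140:340,100:350],None,fx=3,fy=3,interpolation=cv2.INTER_CUBIC))
E
python3 bl.py pics/w5.png
```

```text
board x,y of tcp -0.0006069496195501595 -0.007554048261251864 [ 0.58798267 -0.01931444  0.10941138] [ 0.14590758 -0.3430866  -1.5462869 ] [-0.04307467 -0.02921996  0.0083884 ] 0.023256535302931095 [-1.51622478e-01  3.86838961e-01  1.65826448e+00  9.78048507e-04
  1.09768744e+00  1.07168399e+00] 7.6
```

View pics/w5.png

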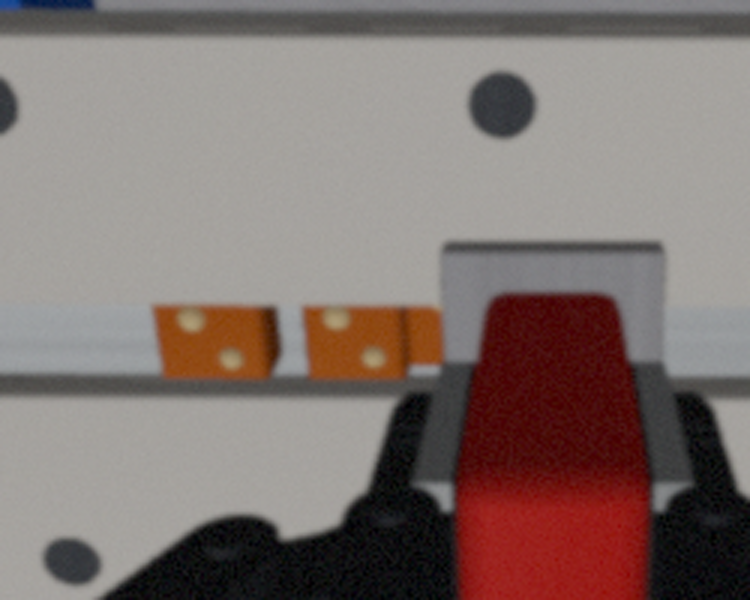

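servo_tool(
  increments=[
    {"slide":[0,-0.015,0],"spin":0},
    {"slide":[0,-0.015,0],"spin":0},
    {"slide":[0,-0.015,0],"spin":0},
    {"slide":[0,-0.015,0],"spin":0},
    {"slide":[0,-0.015,0],"spin":0},
    {"slide":[0,0,0],"spin":0},
  ],
)

```text
clock: 8.25
position: [0.5625, 0.0511, 0.1092]
ee_rot: [-0.001, 0.985, 0.172, -0.001]
contact_force: [-0.1, 0.1, -1.4]
width: 0.0231
```

```bash
python3 bl.py pics/w6.png
```

```text
board x,y of tcp -0.0007589800533291193 0.06731180861277936 [0.56252887 0.05109169 0.10918421] [-0.09943302  0.12805045 -1.42079998] [-0.03640441 -0.03533934 -0.00849203] 0.02308916964790076 [-3.34280393e-02  3.55809270e-01  1.71054078e+00  1.44546582e-03
  1.07680968e+00  1.19001395e+00] 8.25
```

View pics/w6.png

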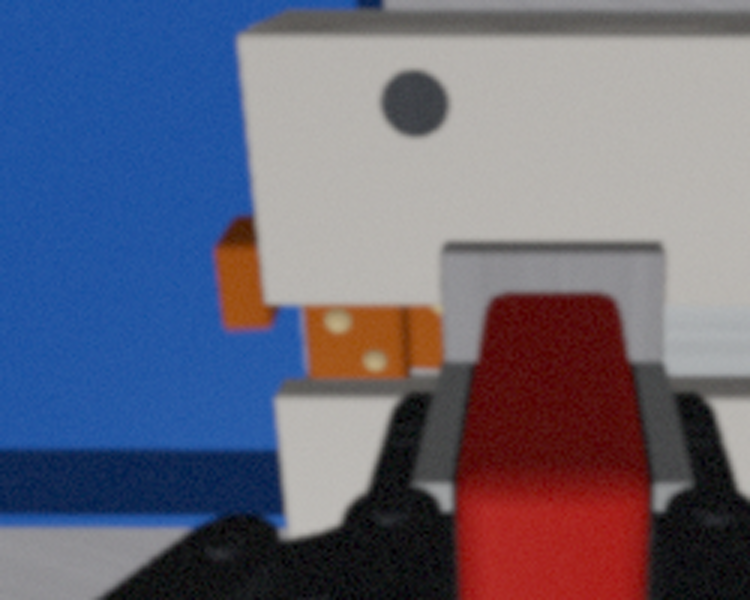

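servo_tool(
  increments=[
    {"slide":[0,-0.015,0],"spin":0},
    {"slide":[0,-0.015,0],"spin":0},
    {"slide":[0,-0.015,0],"spin":0},
    {"slide":[0,-0.015,0],"spin":0},
    {"slide":[0,-0.015,0],"spin":0},
    {"slide":[0,-0.005,0],"spin":0},
    {"slide":[0,0,0],"spin":0},
    {"slide":[0,0,0],"spin":0},
  ],
)

```text
clock: 9.1
position: [0.5371, 0.1239, 0.1094]
ee_rot: [0.0, 0.985, 0.172, 0.0]
contact_force: [-0.4, -0.4, -1.4]
width: 0.0232
```

```bash
python3 bl.py pics/w7.png
```

```text
board x,y of tcp -2.9760172640966992e-05 0.14444502820710564 [0.53713788 0.12392961 0.10935453] [-0.43199048 -0.4131682  -1.36754609] [-0.00888644  0.01398822  0.04944381] 0.02315924878301621 [ 1.00788467e-01  3.36590029e-01  1.74132673e+00 -4.55188738e-04
  1.06328885e+00  1.32662419e+00] 9.1
```

View pics/w7.png

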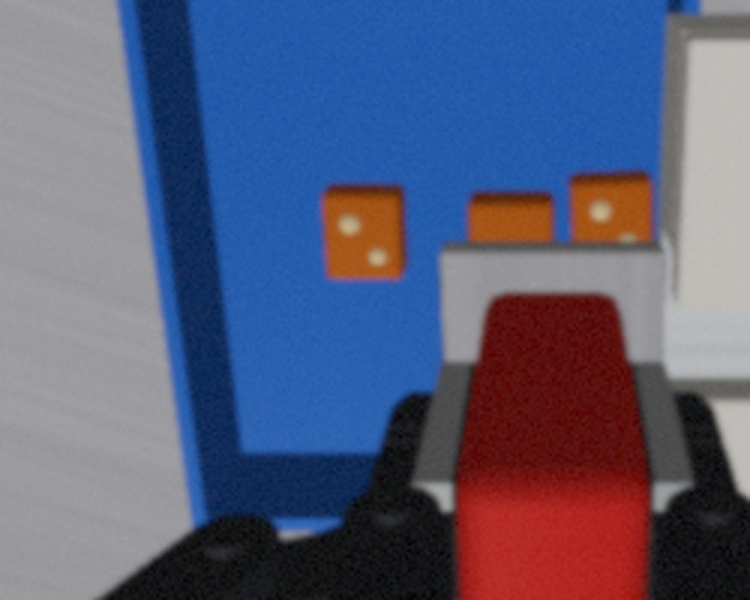

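servo_tool(
  increments=[
    {"slide":[0,0,-0.025],"spin":0},
    {"slide":[0,0,-0.035],"spin":0},
    {"slide":[0,0,-0.03],"spin":0},
    {"slide":[0,0,0],"spin":0},
    {"slide":[0,0,0],"spin":0},
  ],
)

```text
clock: 9.65
position: [0.5372, 0.1234, 0.1995]
ee_rot: [0.0, 0.985, 0.171, 0.001]
contact_force: [0.0, -0.7, -2.1]
width: 0.023
```

```bash
python3 -c "
from h import *
im=eyes.get_image('wrist');cv2.imwrite('pics/w8.png',im)
plan([.443,-.296,.2],-95.2)"
```

```text
yaw -70.3 pos [0.5363 0.1234 0.1984] z-tilt [-1.6e-03 -2.0e-04 -1.0e+00] D [-0.0933 -0.4194  0.0016] dyaw -24.9 rows 9
{"slide":[-0.0255,0.0404,-0.0002],"spin":2.77},{"slide":[-0.0235,0.0416,-0.0002],"spin":2.77},{"slide":[-0.0215,0.0426,-0.0002],"spin":2.77},{"slide":[-0.0194,0.0436,-0.0002],"spin":2.77},{"slide":[-0.0172,0.0445,-0.0002],"spin":2.77},{"slide":[-0.0151,0.0453,-0.0002],"spin":2.77},{"slide":[-0.0129,0.0460,-0.0002],"spin":2.77},{"slide":[-0.0106,0.0465,-0.0002],"spin":2.77},
{"slide":[-0.0084,0.0470,-0.0002],"spin":2.77},
```

View pics/w8.png

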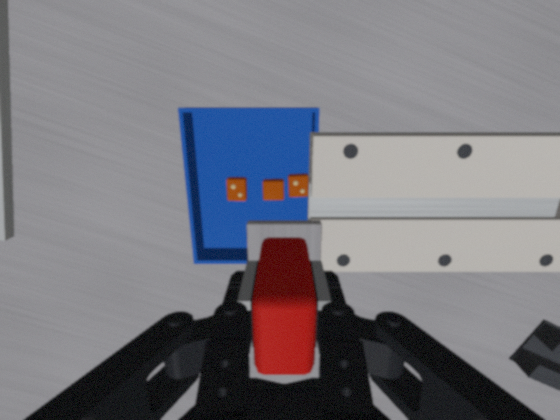

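All three lumps lie in the tray (about (236,189), (273,189), (299,186)) and the slot is empty. I'll carry the scraper back to the rest.

servo_tool(
  increments=[
    {"slide":[-0.025,0.04,0],"spin":2.77},
    {"slide":[-0.024,0.042,0],"spin":2.77},
    {"slide":[-0.021,0.043,0],"spin":2.77},
    {"slide":[-0.019,0.044,0],"spin":2.77},
    {"slide":[-0.017,0.044,0],"spin":2.77},
    {"slide":[-0.015,0.045,0],"spin":2.77},
    {"slide":[-0.013,0.046,0],"spin":2.77},
    {"slide":[-0.011,0.046,0],"spin":2.77},
  ],
)

```text
clock: 10.5
position: [0.4531, -0.2494, 0.1973]
ee_rot: [-0.001, 1.0, -0.022, -0.001]
contact_force: [1.1, -0.8, -2.4]
width: 0.0229
```

servo_tool(
  increments=[
    {"slide":[-0.008,0.047,0],"spin":2.77},
    {"slide":[0,0,0.02],"spin":0},
    {"slide":[0,0,0.04],"spin":0},
    {"slide":[0,0,0.03],"spin":0},
    {"slide":[0,0,0],"spin":0},
    {"slide":[0,0,0],"spin":0},
    {"slide":[0,0,0],"spin":0},
  ],
)

```text
clock: 11.2
position: [0.4458, -0.2954, 0.1104]
ee_rot: [0.001, 0.999, -0.045, 0.001]
contact_force: [0.7, 0.4, -1.5]
width: 0.0229
```

```bash
python3 -c "
from h import *
import pickle
st=manip.get_state(); im=eyes.get_image('wrist'); pickle.dump(st,open('w9.pkl','wb'))
cv2.imwrite('pics/w9.png',cv2.resize(im[140:340,150:400],None,fx=3,fy=3,interpolation=cv2.INTER_CUBIC))
plan([.443,-.296,.055],-95.2)"
```

```text
yaw -95.17 pos [ 0.446  -0.2955  0.1108] z-tilt [ 0.0024 -0.002  -1.    ] D [-0.003  -0.0005 -0.0558] dyaw -0.03 rows 2
{"slide":[-0.0015,0.0004,0.0279],"spin":0.02},{"slide":[-0.0015,0.0004,0.0279],"spin":0.02},
```

View pics/w9.png

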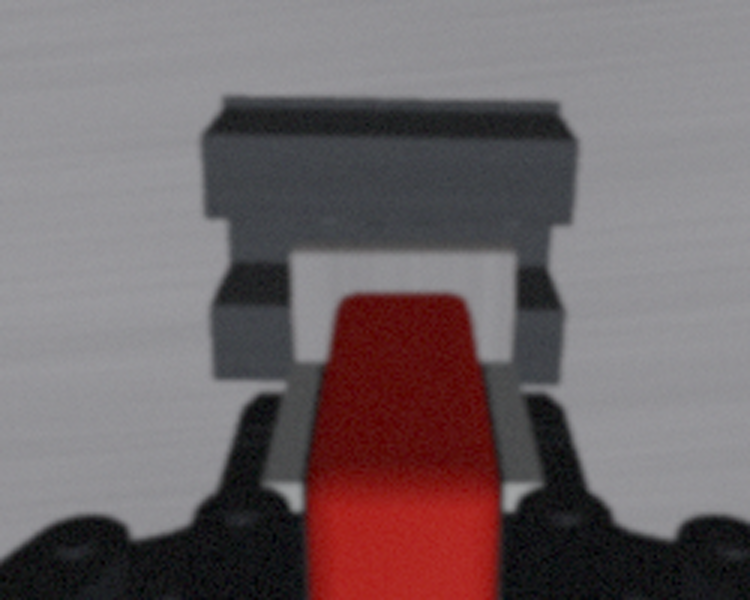

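Run:
```python
from h import *
import pickle
st=pickle.load(open('w9.pkl','rb'));c=ray("wrist",st)
a=np.radians(-95.2);Y=np.array([np.cos(a),np.sin(a)]);X=np.array([-Y[1],Y[0]])
def f(p,z):
    w=onz(c,(150+p[0]/3,140+p[1]/3),z)[:2]-st['position'][:2];return (w@X).round(4),(w@Y).round(4)
for p in[(205,214),(575,222),(213,304),(564,313),(203,134),(578,138),(213,379),(560,383)]:print(f(p,.034))
z=st['position'][2]-.0133;print("flange",f((292,250),z),f((516,250),z))
```

```text
(np.float64(0.0099), np.float64(-0.0473))
(np.float64(0.0078), np.float64(0.0426))
(np.float64(-0.0139), np.float64(-0.0468))
(np.float64(-0.0164), np.float64(0.0413))
(np.float64(0.0298), np.float64(-0.0465))
(np.float64(0.0289), np.float64(0.0421))
(np.float64(-0.035), np.float64(-0.0482))
(np.float64(-0.0362), np.float64(0.0413))
flange (np.float64(0.0245), np.float64(-0.0188)) (np.float64(0.0245), np.float64(0.0204))
```

servo_tool(
  increments=[
    {"slide":[-0.0035,0,0.01],"spin":0},
    {"slide":[0,0,0.015],"spin":0},
    {"slide":[0,0,0.015],"spin":0},
    {"slide":[0,0,0.01],"spin":0},
    {"slide":[0,0,0.006],"spin":0},
    {"slide":[0,0,0],"spin":0},
    {"slide":[0,0,0],"spin":0},
  ],
)

```text
clock: 11.95
position: [0.4418, -0.2947, 0.0536]
ee_rot: [0.0, 0.999, -0.045, 0.0]
contact_force: [0.6, 0.6, -1.7]
width: 0.0232
```

servo_tool(
  increments=[
    {"slide":[0,0,0.001],"spin":0},
    {"slide":[0,0,0],"spin":0},
    {"slide":[0,0,0],"spin":0},
  ],
)

```text
clock: 12.25
position: [0.4418, -0.2947, 0.0533]
ee_rot: [0.0, 0.999, -0.045, 0.001]
contact_force: [-1.5, 1.0, 5.1]
width: 0.0236
```

Seated: the rails now carry the scraper, with +5 N on the tool. Releasing slowly and checking.

servo_tool(
  increments=[
    {"slide":[0,0,0],"spin":0},
    {"slide":[0,0,0],"spin":0},
    {"slide":[0,0,0],"spin":0},
    {"slide":[0,0,0],"spin":0},
    {"slide":[0,0,0],"spin":0},
    {"slide":[0,0,0],"spin":0},
  ],
  hand=1,
)

```text
clock: 12.85
position: [0.4414, -0.2944, 0.0522]
ee_rot: [-0.0, 0.999, -0.045, -0.0]
contact_force: [-0.9, 0.4, -0.2]
width: 0.0854
```

servo_tool(
  increments=[
    {"slide":[0,0,-0.01],"spin":0},
    {"slide":[0,0,-0.03],"spin":0},
    {"slide":[0,0,-0.04],"spin":0},
    {"slide":[0,0,-0.04],"spin":0},
    {"slide":[0,0,-0.03],"spin":0},
    {"slide":[0,0,0],"spin":0},
    {"slide":[0,0,0],"spin":0},
  ],
)

```text
clock: 13.55
position: [0.4416, -0.2945, 0.2034]
ee_rot: [0.001, 0.999, -0.045, 0.001]
contact_force: [0.0, 0.5, 0.2]
width: 0.0855
```

```bash
python3 -c "
from h import *
import pickle
st=manip.get_state(); im=eyes.get_image('wrist'); pickle.dump(st,open('w10.pkl','wb'))
cv2.imwrite('pics/w10.png',cv2.resize(im[130:250,210:350],None,fx=5,fy=5,interpolation=cv2.INTER_CUBIC))
t=eyes.get_image('top');cv2.imwrite('pics/top1.png',t); cv2.imwrite('pics/top1b.png',cv2.resize(t[140:260,205:435],None,fx=3.4,fy=3.4,interpolation=cv2.INTER_CUBIC))
print(st['width'],st['position'],st['contact_force'],st['clock'])"
```

```text
0.08545431782755934 [ 0.44159021 -0.29454368  0.20343653] [0.04865663 0.49386353 0.24927975] 13.55
```

View pics/w10.png

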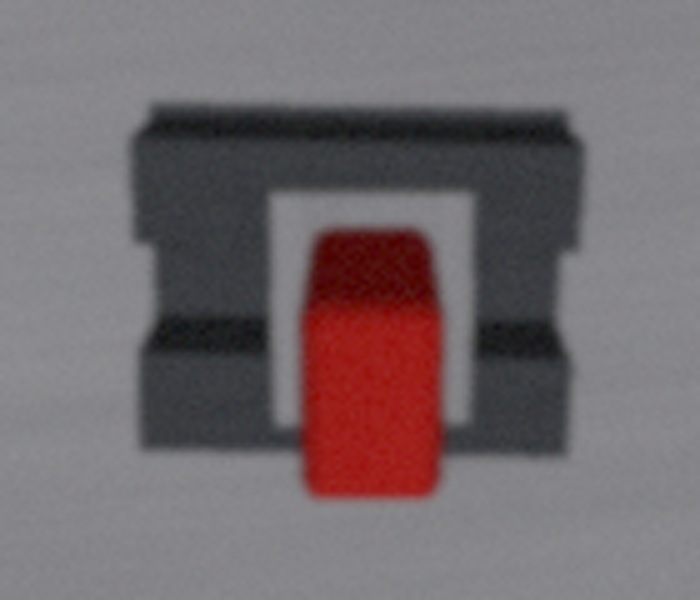

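View pics/top1b.png

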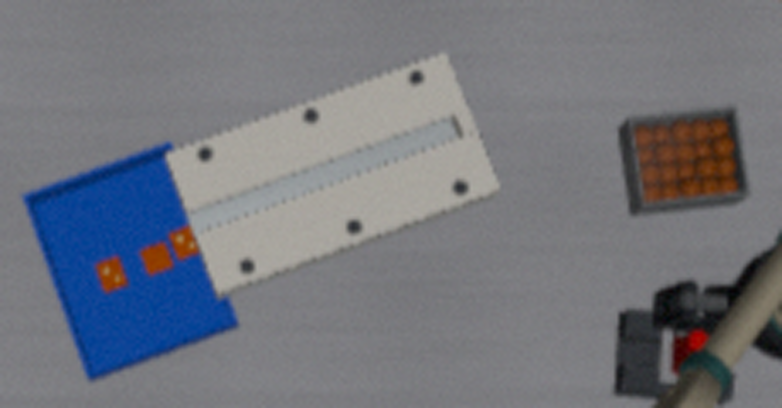

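```bash
python3 -c "
from h import *
c=ray('top');u=np.array([np.cos(np.radians(109.76)),np.sin(np.radians(109.76))])
for p in[(111,274),(157,259),(185,241)]:
    w=onz(c,(205+p[0]/3.4,140+p[1]/3.4),.012)[:2]-[.586,-.012];print('tray x,y',w@[u[1],-u[0]],w@u-.175)
print(manip.sign_off())"
```

```text
tray x,y -0.005722676275801778 0.01894702069198989
tray x,y -0.007248902784730579 -0.02096809444613615
tray x,y -0.0011767091398193715 -0.047894212269525616
the job is handed in; nothing more can be done
None
```

I took the scraper from its rest, pushed all three lumps out of the slot into the tray, and stood the scraper back in its rest. I handed the job in at about 13.7 s of the 59 s allowed.

- **Lumps:** The overhead picture shows them on the tray floor, at about y = +19, -21 and -48 mm and within 8 mm of its centre line in x. All are inside its outline, and the slot is empty. They never came near the gripper.
- **Scraper:** It stands upright in the channel with its flange flat on the rails and the handle about 2–3 mm from the middle of the rest. The handle height was not measured separately after release.
- **Robot and bystanders:** The gripper is open and about 15 cm above its release height, with no contact force. The nut tub looks unmoved in the final picture. I did not re-measure the two bars, but the arm stayed well above them.

No check failed. The camera measurements of the board agreed to within about 4 mm and those of the rest to within about 5 mm, and I corrected both with the wrist camera before lowering the scraper.

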